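Load the weld coupon and index the coupon rail one hole out

ROBOT

A 7-joint arm with a two-finger parallel gripper is mounted at the origin on the work surface. World frame = base frame: x ahead of the robot, y to its left, z up, the work surface at z = 0. Lengths are in m, angles in rad, forces in N, time in s.
With the tool pointing down it reaches from about 0.35 to 0.9 m from the base axis. Payload 7.2 kg.
Tool frame: the origin (TCP) lies at the very end of the fingers, on their centre line; the grasp point (between the pads) lies 19 mm behind it; z points along the fingers, y is the line along which they close (so a half turn about z gives the same grasp; the last joint's range is limited). The gripper opens to 88 mm and grips with 3 to 60 N. Pads are 20 mm wide; open, the fingers measure 115 mm over their backs; the gripper's body (75 mm by 178 mm) begins 61 mm behind the grasp point.
Start: joints at [1.24, 0.411, -0.013, 1.596, 0.006, 1.134, -0.082], TCP at [0.162, -0.604, 0.223] pointing down, gripper open.
Joint ranges: [-2.95, 2.95], [-0.29, 1.99], [-1.47, 1.44], [0.14, 2.54], [-1.03, 4.17], [0.13, 1.85], [-2.86, 2.86]. Speed limits (rad/s): [2.39, 2.39, 3.01, 3.01, 3.14, 3.14, 3.14].

INTERFACE

Orientations are given as a unit quaternion [w, x, y, z].
In Python, from plant import robot gives the robot as it stands.
- The arm moves only by the shell command python3 -m creep 'ROWS' [FORCE]. ROWS is JSON, a list of rows, each a list of 7 numbers: the shift along the tool's x, y, z normalised to -1 to 1, where 1 is 100 mm, then the turn, a rotation vector about the tool's x, y, z normalised to -1 to 1, where 1 is 30 degrees, then the gripper's target within -1 to 1 (shut at 1, half-way at 0, fully open at -1). In form: [[dx, dy, dz, wx, wy, wz, grip], ...]. A call has 1 to 12 rows; each row is the pose to reach, as a shift and turn from the pose commanded when the call began, along the tool's axes at that moment; what a row does not reach only later rows make up. A row lasts 1/12 s, in which the tool goes at most 41.7 mm and 7.16 degrees, less where a joint would pass 70% of its speed; a pose out of reach is approached as far as the arm can. A call with a number of a shift or a turn outside -1 to 1 is refused whole. A call with a gripper value outside its range is refused whole. The fingers move at their own pace and stop on an object; FORCE is the grip in N (left out, the last holds). Time passes only in rows, so rows that repeat a pose let the fingers close. It gives the time, the measured TCP pose, the force, the opening and the grip force at its end, in the units of the state.
- robot.observe(): the state, without advancing time (a new reading comes with each control period).
- robot.snapshot(name): name is "scene" or "top" or "wrist"; returns a dict with "frame" (480x640x3 uint8, red, green, blue), "range_z" (480x640 float32, m along the optical axis (not along the pixel's ray), 0 where there is no reading), "fx", "fy", "cx", "cy" (pixels), "R" (3x3) and "t" (3): a world point X has camera coordinates R X + t. Camera axes: x right, y down, z forward; pixel columns grow to the right and rows downward; lengths in m; the calibration is good to about 2 mm. A picture is of the moment at which its call begins.
- robot.finish_job(): hands the job in; it is judged then, once.
The state is a dict: "t": time; "q": joint angles; "dq": joint speeds; "joint_torque": joint torques, N m; "position": TCP position; "tool_rot": TCP orientation; "ft_force": force on the tool from outside, world axes, zero at the start; "torque": the same for the moment, N m; "opening": opening from 0.0 (shut) to 1.0 (fully open); "grasp_force": force on a finger pad.
Only numpy, scipy, OpenCV 4.12 (cv2) and the standard library are available. Lean on these libraries where they do the work, as an engineer would, in place of code of your own. Each camera call takes 0.05 s, during which the arm holds its last target. There are 200 camera calls.

TASK

Set up the welding trainer: lift the flat coupon up and off its rack hook, lower it upright into the slotted shoe of the sliding section on the rail (do not drop it) and let go of it. Then pull the section's spring plunger up by its knob, slide the section to the next hole, away from the column, and let the pin spring fully home there with the coupon still standing in its shoe. Finish holding: keep the knob gripped with the pin seated; leave the other coupon and the things on the bench where they are.

Things in the scene. Friction and masses are not known exactly. Their poses are not given: they have to be found in the camera images.
- coupon: Flat weld coupon: grey plate 90 mm wide (y), 10 thick (x), 130 tall (z), 0.25 kg, with a level groove 45 mm up. Origin: centre of its lower edge, z up. Hangs upright on one of the rack's hooks by a 25 mm round hole centred 76 mm above the lower edge. Pinch it across its thickness at the middle of the top edge, fingertips at most 25 mm below that edge, to stay above the hook's tip.
- cross_coupon: The other coupon, on the rack's other hook (which is on which varies): same plate and hole, but with a level rib 26 mm deep and 8 mm thick standing out of each face 30 mm above its lower edge. Leave it hanging.
- rack: Fixed coupon rack, 165 mm high. Origin on the table below its 260 mm crossbar (along y); hooks of 6 mm rod point to its -x at y = +70 and -70 mm, foot plate 150 x 270 mm. A coupon hangs on a level seat at x = -59 mm, rod top 148 mm high; in front of it the tip at x = -79 mm turns up to 158 mm. Raise a coupon 11 to 18 mm (best 14), then draw it 35 mm or more to -x.
- stand: Fixed stand of the coupon rail. Origin on the table below the rail's inner end. The rail, a level 40 mm square tube with its top 120 mm high, runs 328 mm along +y away from the column (50 mm square, 151 mm high, at y = -45 to 5 mm; foot plate 150 mm square). Pin holes of 11 mm in the rail's top at y = 60, 120, 180 and 240 mm.
- slot (a point): Centre of the floor of the slot in the sliding section's shoe, 75 mm above the table. Slot length along y (parallel to the rail), z up. Inside 15 mm wide (x) and 100 mm long (y, 18 mm high end stops); two cheeks 30 mm high, 7 mm thick, rounded on top. It lies 100 mm from the knob's axis on the stand's +x side, beyond the rail from the robot.
- knob (a point): Centre of the pull knob, on the plunger's axis, 158 mm above the table with the pin home. z up, y along the rail away from the column. Black cylinder, 25 mm diameter, from 13 mm below to 14 mm above this point. Sleeve top 31 mm, barrel top (16 mm wide) 21 mm below this point. Grip it from above across its diameter; it moves with plunger and section.
- section (a joint): Slide of the section (sleeve, shoe, plunger) along the rail, m. 0 = the hole where it starts, growing away from the column; the next hole outwards is at 0.060, one more at 0.120, the inner one at -0.060. About 2 N friction, 1 to 2 mm play when pinned; it is moved by the knob alone.
- plunger (a joint): How far the plunger is pulled up, m. 0 = pin home in a hole, 0.013 = stop. The round-nosed 8 mm pin reaches 8 mm below the rail's top at 0, so it is clear above 0.008 (pull 0.009 to 0.011). Over solid rail it rests at 0.008; over a hole its spring (4 N at 0, 10 N at the stop) drives it home when let down.
- pipe: Bystander, loose on the table: short steel pipe coupon standing on end, 60 mm diameter, 60 mm tall, origin at the centre of its underside. Leave it alone.
- brush: Bystander, loose on the table: wire brush lying on its side, 220 mm long along its x, 42 mm wide, origin under its middle. Leave it alone.
- chipper: Bystander, loose on the table: steel hammer lying down, 250 mm long along its x, its head at +x, origin under its middle. Leave it alone.
- spray: Bystander, loose on the table: spray can standing, 56 mm diameter, 170 mm tall, origin at the centre of its underside. Leave it alone.
- magnet: Bystander, loose on the table: triangular red holding magnet lying flat, sides 104 mm, 16 mm thick, origin under its middle. Leave it alone.
- marker_wand: Bystander, loose on the table: grey tracking wand with white dots and a round head at +x, 210 mm long, 20 mm tall, origin under its middle. Leave it alone.
Things that resemble listed ones, but are neither listed nor needed, are in the scene too. Of the things that look like the coupon, the middle-sized one is meant.

How it is judged:
By the outcome, as a careful person would: the job done as asked, in the order asked, and still so for the second after the job is handed in, while the arm keeps its last pose, push and grip.
It also fails if it takes over 54 s, if anything falls off the work surface, if the arm or the gripper's body presses on something with over 40 N, if the wrist force passes 120 N, or if a joint passes its speed limit or range.

## Working session

There is one attempt and no reset: what is moved stays moved. The work goes in short steps, Python scripts to look and compute and a shell command to move; the robot and the scene stay as the last step left them, time stands still between calls to the robot, and variables do not carry over. Pictures are saved under pics/ and viewed, at most 10 in all, crops included, and the job is handed in when it is done.

```bash
ls; mkdir -p pics; python3 - <<'E'
from plant import robot
import cv2,numpy as np,pickle
s=robot.observe();print(s['t'],s['position'],s['tool_rot'],s['opening'])
for n in("scene","top"):
    d=robot.snapshot(n);pickle.dump(d,open(n+".pkl","wb"));cv2.imwrite(f"pics/{n}.png",d["frame"][:,:,::-1]);print(n,d["fx"],d["cx"],d["cy"],np.round(d["R"],3).tolist(),d["t"],(d["range_z"]>0).mean())
E
```

```text
pics
0.0 [ 0.16221775 -0.60305869  0.22182101] [-7.75915656e-04  9.91373408e-01  1.31065394e-01 -1.61833636e-04] 1.0056868630610447
scene 566.2146652517441 322.83895752567065 236.2942023369049 [[0.621, 0.784, 0.007], [0.436, -0.339, -0.834], [-0.651, 0.521, -0.552]] [-0.33463337 -0.08876755  1.68255725] 0.99607421875
top 586.9307292366019 313.0260418292343 248.79029120152762 [[-0.019, -1.0, -0.015], [-0.986, 0.022, -0.164], [0.164, 0.012, -0.986]] [0.08069963 0.47958477 1.34979909] 0.99583984375
```

View pics/scene.png

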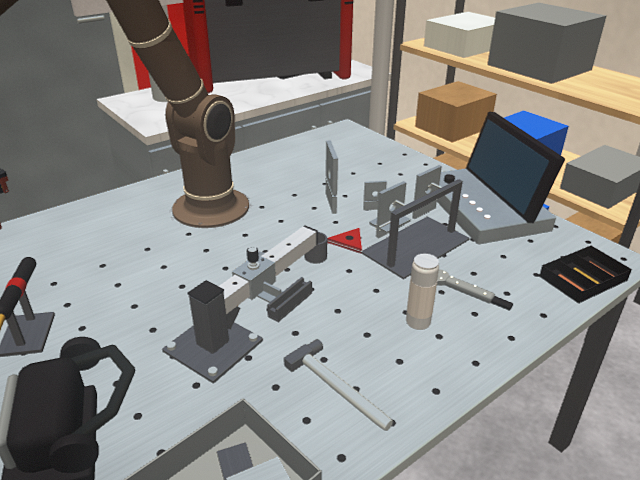

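View pics/top.png

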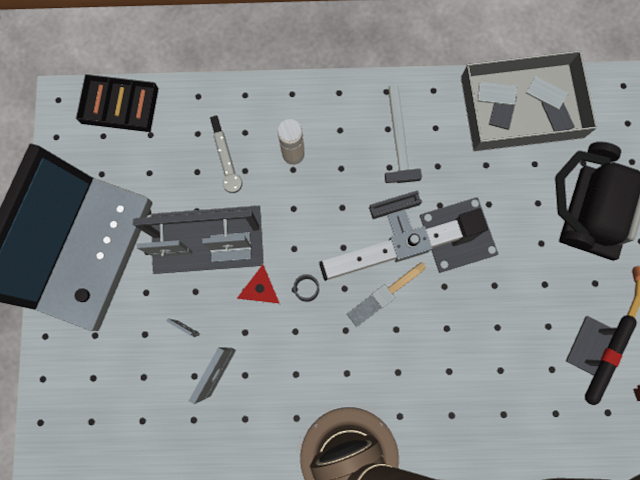

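Top view: the column is at (460,235) and the rail runs left to (322,270). The knob is at (414,240), the shoe at (396,204), and the rack at (207,240). Things that could be taken for the coupon, in scene pixels: the hanging plates at (391,205) and (428,187), a small plate standing at (374,192), a large plate standing at (331,175), and plates in the box at (240,460). By the description it is one of the two hanging plates, so I'll crop in on those.

```bash
python3 - <<'E'
import cv2,numpy as np
a=cv2.imread("pics/scene.png")[140:280,310:480];b=cv2.imread("pics/top.png")[190:410,130:280]
f=lambda i,h:cv2.resize(i,(int(i.shape[1]*h/i.shape[0]),h),interpolation=cv2.INTER_CUBIC)
m=np.hstack([f(a,370),f(b,370)]);print(m.shape);cv2.imwrite("pics/crop1.png",m)
E
```

```text
(370, 701, 3)
```

View pics/crop1.png

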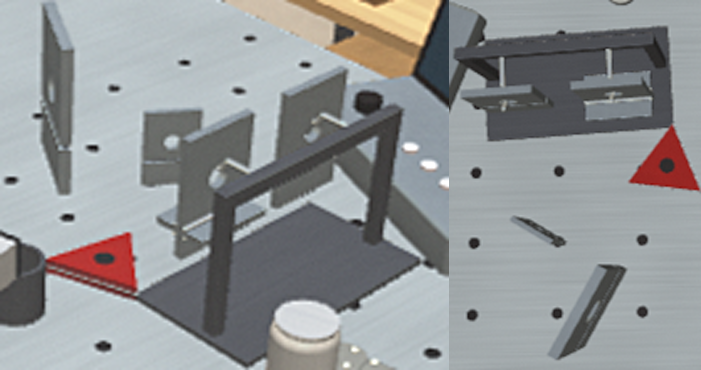

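The crop shows that the hanging plate at scene (391,205), the right one in the top view, carries the rib, so it is the cross coupon. The target is the plain hanging plate at scene (428,187), top (165,245). The small and large loose plates stand free on the table.

```bash
cat > h.py <<'E'
import numpy as np,cv2,pickle
def cloud(d):
    v,u=np.mgrid[:480,:640];z=d["range_z"].astype(float)
    P=np.dstack([(u-d["cx"])/d["fx"]*z,(v-d["cy"])/d["fy"]*z,z])-d["t"]
    X=P@d["R"]; X[z==0]=np.nan; return X
def rect(X,m,n=""):
    p=X[m][:,:2]*1000; zz=X[m][:,2]
    (c,s,a)=cv2.minAreaRect(p.astype(np.float32)); print(n,len(p),"c",np.round(c,1),"size",np.round(s,1),"ang",round(a,1),"z",np.round(np.percentile(zz,[5,50,95]),4)); return p
E
python3 - <<'E'
from h import *
for n in("top","scene"):
    d=pickle.load(open(n+".pkl","rb"));X=cloud(d);Z=X[...,2];x=X[...,0];y=X[...,1]
    print(n)
    B=lambda a,b,c,e:(x>a)&(x<b)&(y>c)&(y<e)
    for z0,z1,bx in((.18,.2,(.3,.6,.2,.6)),(.160,.176,(.3,.65,.1,.7)),(.165,.18,(.4,.65,-.3,.1)),(.113,.124,(.3,.7,-.3,.2)),(.098,.108,(.4,.7,-.3,.2)),(.14,.158,(.3,.65,-.35,0))):
        m=((Z>z0)&(Z<z1)&B(*bx)).astype(np.uint8)
        k,l,st,_=cv2.connectedComponentsWithStats(m)
        for i in range(1,k):
            if st[i,4]>15: rect(X,l==i,f"z{z0} px{st[i,:4]}")
E
```

```text
top
z0.18 px[203 235  43   9] 227 c [482.4 258.2] size [11.7 89.6] ang 3.1 z [0.1825 0.1879 0.1924]
z0.18 px[137 240  44   9] 230 c [474.8 398.6] size [11.3 91.3] ang 3.1 z [0.1831 0.1878 0.1925]
z0.16 px[ 21 170  38  81] 492 c [561.3 666.6] size [ 12.1 190.4] ang 68.5 z [0.1609 0.1677 0.1752]
z0.16 px[133 209 119  17] 825 c [535.3 331.4] size [ 21.1 258.6] ang 3.2 z [0.1607 0.1641 0.1682]
z0.16 px[232 237  15   6] 24 c [480.1 227.3] size [ 8.7 31.7] ang 20.6 z [0.16   0.1659 0.1742]
z0.16 px[139 241  44   9] 68 c [470.5 397.2] size [10.  90.5] ang 8.6 z [0.1612 0.169  0.1755]
z0.16 px[205 243  21   2] 26 c [476.3 280.7] size [ 1.8 42.8] ang 3.5 z [0.1607 0.1669 0.1754]
z0.165 px[409 233  12  12] 107 c [ 477.6 -148.8] size [23.9 23.5] ang 25.7 z [0.1667 0.1709 0.1756]
z0.113 px[425 218  40  28] 580 c [ 496.9 -223. ] size [48.6 79.2] ang 17.6 z [0.1158 0.1194 0.123 ]
z0.113 px[320 238  80  41] 1320 c [440.7 -31.7] size [ 49.3 171.8] ang 16.4 z [0.1153 0.1194 0.1232]
z0.098 px[371 190  48  17] 150 c [ 584.2 -119. ] size [  8.  115.3] ang 15.6 z [0.0994 0.1033 0.1069]
z0.098 px[373 199 
[... 876 characters left out ...]
3 px[204 226 114  91] 1349 c [ 475.6 -124.2] size [ 56.8 375.4] ang 15.2 z [0.1149 0.1186 0.122 ]
z0.098 px[275 234  43  35] 157 c [462.9 -17.7] size [  6.9 163. ] ang 16.2 z [0.0986 0.1033 0.1075]
z0.098 px[204 269  71  54] 268 c [ 519.6 -201.5] size [ 14.7 202.8] ang 14.0 z [0.0987 0.1031 0.1076]
z0.098 px[267 277  37  31] 170 c [ 566.  -123.1] size [  9.2 118.5] ang 16.2 z [0.0987 0.1022 0.1051]
z0.098 px[275 281  37  31] 165 c [ 586.8 -117.9] size [  9.8 116.8] ang 16.4 z [0.0987 0.1024 0.1053]
z0.14 px[247 256  11   8] 56 c [ 485.4 -152.3] size [22.2 10.2] ang 48.0 z [0.1454 0.1514 0.1575]
z0.14 px[187 280  37  26] 547 c [ 518.3 -280.9] size [54.5 53.4] ang 15.5 z [0.142  0.1498 0.1522]
```

```bash
python3 -m creep '[[0,0,-0.4,0,0,-1,0],[0,0,-0.8,0,0,-1,0],[0,0,-0.8,0,0,-1,0],[0,0,-0.8,0,0,-1,0],[0,0,-0.8,0,0,-1,0],[0,0,-0.8,0,0,-1,0]]' 20
python3 -m creep '[[0,0,0,0,0,-1,0],[0,0,0,0,0,-1,0],[0,0,0,0,0,-1,0],[0,0,0,0,0,-1,0],[0,0,0,0,0,-1,0],[0,0,0,0,0,-1,0]]'
python3 -m creep '[[0,0,0,0,0,-0.5,0],[0,0,0,0,0,-0.5,0],[0,0,0,0,0,-0.5,0],[0,0,0,0,0,-0.5,0]]'
python3 -m creep '[[1,1,0,0,0,0,0],[1,1,0,0,0,0,0],[1,1,0,0,0,0,0],[1,1,0,0,0,0,0],[1,1,0,0,0,0,0],[1,1,0,0,0,0,0]]'
```

```text
t: 0.6
position: [0.1621, -0.6033, 0.3021]
tool_rot: [-0.001, 0.924, 0.382, 0.0]
ft_force: [-0.2, -1.0, 0.3]
opening: 0.582
grasp_force: 0.0
t: 1.1
position: [0.1621, -0.6033, 0.3019]
tool_rot: [-0.001, 0.794, 0.607, 0.0]
ft_force: [-0.2, -0.2, -0.3]
opening: 0.502
grasp_force: 0.0
t: 1.43
position: [0.1623, -0.6035, 0.3024]
tool_rot: [-0.0, 0.709, 0.705, 0.0]
ft_force: [-0.2, -0.8, -0.1]
opening: 0.5
grasp_force: 0.0
t: 1.93
position: [0.2629, -0.503, 0.3029]
tool_rot: [0.0, 0.708, 0.706, -0.0]
ft_force: [-0.6, -1.0, 0.5]
opening: 0.502
grasp_force: 0.0
```

Axes confirmed: tool x = world +y, tool y = world +x, tool z = down.

```bash
for i in 1 2; do python3 -m creep '[[1,1,0,0,0,0,0],[1,1,0,0,0,0,0],[1,1,0,0,0,0,0],[1,1,0,0,0,0,0],[1,1,0,0,0,0,0]]' >/dev/null; done
for i in 1 2 3 4 5 6 ; do python3 -m creep '[[1,0,0,0,0,0,0],[1,0,0,0,0,0,0],[1,0,0,0,0,0,0],[1,0,0,0,0,0,0]]' >/dev/null; done
python3 -m creep '[[0.6,0.12,0,0,0,-0.1,0],[0.6,0.12,0,0,0,-0.1,0],[0.6,0.12,0,0,0,-0.1,0],[0.6,0.12,0,0,0,-0.1,0],[0.6,0.12,0,0,0,-0.1,0]]'
python3 - <<'E'
from plant import robot
from h import *
from scipy.spatial.transform import Rotation as Ro
s=robot.observe();print(s['position'],s['q'].round(2) if hasattr(s['q'],'round') else s['q']);q=s['tool_rot'];print(Ro.from_quat([q[1],q[2],q[3],q[0]]).as_matrix().round(4))
d=robot.snapshot("wrist");cv2.imwrite("pics/w1.png",d["frame"][:,:,::-1]);X=cloud(d);Z=X[...,2]
for z0,z1 in((.183,.197),(.158,.17)):
    k,l,st,_=cv2.connectedComponentsWithStats(((Z>z0)&(Z<z1)).astype(np.uint8))
    for i in range(1,k):
        if st[i,4]>60: rect(X,l==i,f"{z0}px{st[i,:4]}")
E
```

```text
t: 5.18
position: [0.4753, 0.3532, 0.302]
tool_rot: [0.001, 0.689, 0.724, -0.001]
ft_force: [-0.9, -1.2, 0.5]
opening: 0.502
grasp_force: 0.0
[0.47533898 0.35320834 0.3019791 ] [-0.12  0.42 -0.84  1.53  0.32  1.34 -0.94]
[[-4.920e-02  9.988e-01 -0.000e+00]
 [ 9.988e-01  4.920e-02 -2.500e-03]
 [-2.500e-03 -1.000e-04 -1.000e+00]]
0.183px[313 123  13 112] 1370 c [473.4 401.9] size [ 9.6 89.4] ang 3.1 z [0.1893 0.1905 0.1916]
0.183px[315 287  11  43] 470 c [480.  287.6] size [ 9.2 39.6] ang 2.9 z [0.1883 0.1904 0.1915]
0.183px[315 367  11  11] 121 c [483.2 223.3] size [ 9.6 12.5] ang 3.1 z [0.1894 0.1904 0.1913]
0.158px[333 107  65 182] 3438 c [514.6 381.6] size [ 54.6 164. ] ang 3.2 z [0.1596 0.1658 0.1671]
0.158px[  0 248  95  66] 937 c [214.5 296.8] size [16.2 96.8] ang 51.9 z [0.1586 0.1639 0.1694]
0.158px[332 316  31   6] 155 c [508.7 263.6] size [30.3  6.1] ang 2.8 z [0.1582 0.1595 0.1608]
```

View pics/w1.png

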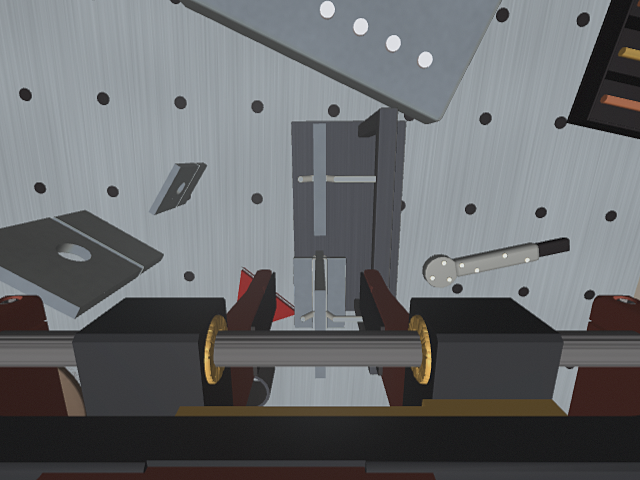

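The wrist view shows the plain coupon edge-on at (319,180), hung on its hook. The ribbed one is below it at (320,290). The centre fits the other two views to about 3 mm.

```bash
python3 -m creep '[[0.47,0.015,0,0,0,0,0],[0.47,0.015,0,0,0,0,0],[0.47,0.015,0.4,0,0,0,0],[0.47,0.015,0.8,0,0,0,0],[0.47,0.015,1,0,0,0,0],[0.47,0.015,1,0,0,0,0],[0.47,0.015,1,0,0,0,0]]'
python3 -m creep '[[0,0,0.1,0,0,0,0],[0,0,0.2,0,0,0,0],[0,0,0.3,0,0,0,0],[0,0,0.34,0,0,0,0],[0,0,0.34,0,0,0,0],[0,0,0.34,0,0,0,0]]'
python3 -m creep '[[0,0,0,0,0,0,0.4],[0,0,0,0,0,0,0.6],[0,0,0,0,0,0,0.8],[0,0,0,0,0,0,1],[0,0,0,0,0,0,1],[0,0,0,0,0,0,1],[0,0,0,0,0,0,1],[0,0,0,0,0,0,1],[0,0,0,0,0,0,1],[0,0,0,0,0,0,1]]' 25
python3 - <<'E'
from plant import robot
s=robot.observe();print(s['q'])
E
```

```text
t: 5.82
position: [0.473, 0.4019, 0.2025]
tool_rot: [0.0, 0.689, 0.725, -0.001]
ft_force: [-0.3, 0.6, 1.3]
opening: 0.497
grasp_force: 0.0
t: 6.32
position: [0.4723, 0.4038, 0.1685]
tool_rot: [-0.0, 0.688, 0.726, -0.0]
ft_force: [0.6, 0.7, -0.0]
opening: 0.499
grasp_force: 0.0
t: 7.15
position: [0.4726, 0.4038, 0.1688]
tool_rot: [0.0, 0.688, 0.726, 0.0]
ft_force: [0.6, 1.1, 1.7]
opening: 0.113
grasp_force: 25.0
[-0.24492102  0.57789318 -0.78656611  1.62735606  0.44368824  1.12311436
 -1.09287249]
```

```bash
python3 -m creep '[[0,0,-0.03,0,0,0,1],[0,0,-0.06,0,0,0,1],[0,0,-0.1,0,0,0,1],[0,0,-0.14,0,0,0,1],[0,0,-0.14,0,0,0,1],[0,0,-0.14,0,0,0,1],[0,0,-0.14,0,0,0,1]]' 30
python3 - <<'E'
from plant import robot
from h import *
d=robot.snapshot("scene");cv2.imwrite("pics/s2.png",cv2.resize(d["frame"][100:280,330:510,::-1],(560,560),interpolation=cv2.INTER_CUBIC));print(robot.observe()['position'])
E
```

```text
t: 7.73
position: [0.4723, 0.4037, 0.1825]
tool_rot: [0.0, 0.688, 0.726, -0.0]
ft_force: [0.1, 0.5, -3.0]
opening: 0.111
grasp_force: 30.0
[0.47231285 0.40362419 0.18245774]
```

View pics/s2.png

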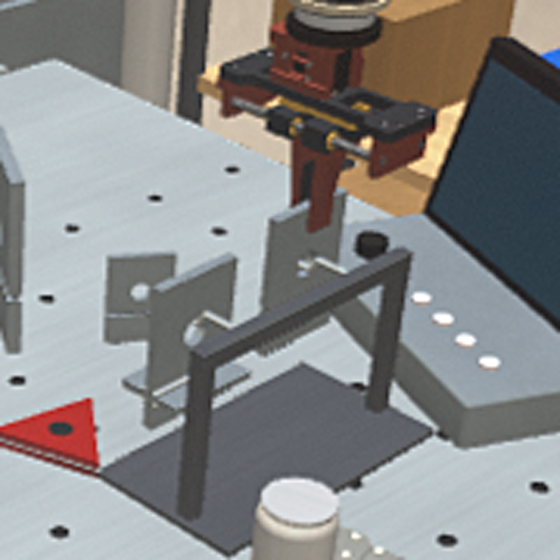

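Lifted cleanly: the hook is well inside the hole and the other coupon has not moved. Next I draw it off, raise it and carry it over.

```bash
python3 -m creep '[[0,-0.1,0,0,0,0,1],[0,-0.2,0,0,0,0,1],[0,-0.3,0,0,0,0,1],[0,-0.4,0,0,0,0,1],[0,-0.5,0,0,0,0,1],[0,-0.6,0,0,0,0,1],[0,-0.6,0,0,0,0,1],[0,-0.6,0,0,0,0,1]]'
python3 -m creep '[[0,0,-0.2,0,0,0,1],[0,0,-0.4,0,0,0,1],[0,0,-0.7,0,0,0,1],[0,0,-1,0,0,0,1],[0,0,-1,0,0,0,1],[0,0,-1,0,0,0,1]]'
python3 -m creep '[[-0.15,0,-0.3,0,0,0,1],[-0.4,0,-0.4,0,0,0,1],[-0.7,0,-0.4,0,0,0,1],[-1,0,-0.4,0,0,0,1],[-1,0,-0.4,0,0,0,1]]' >/dev/null
for i in 1 2 3 4; do python3 -m creep '[[-0.3,0,0,0,0,0,1],[-0.6,0,0,0,0,0,1],[-0.9,0,0,0,0,0,1],[-1,0,0,0,0,0,1]]'>/dev/null; done
python3 -m creep '[[0,0,0,0,0,-0.2,1],[0,0,0,0,0,-0.437,1],[0,0,0,0,0,-0.437,1],[0,0,0,0,0,-0.437,1],[0,0,0,0,0,-0.437,1]]'
cat >> h.py <<'E'
from scipy.spatial.transform import Rotation as Ro
def pose(s):
    q=s['tool_rot'];R=Ro.from_quat([q[1],q[2],q[3],q[0]]).as_matrix();return np.array(s['position'])*1000,R
def to(s,tgt,yaw):
    p,R=pose(s);y=np.degrees(np.arctan2(R[1,0],R[0,0]))
    print("pos",p.round(1),"yaw",y.round(2),"tilt",R[:2,2].round(4),"-> rows",(R.T@(np.array(tgt)-p)/100).round(3),"wz",round(-(yaw-y)/30,3))
E
python3 - <<'E'
from plant import robot
from h import *
s=robot.observe();to(s,(576,-121,320),106.2);print(np.round(s['q'],2),s['opening'])
E
```

```text
t: 8.45
position: [0.412, 0.4007, 0.183]
tool_rot: [0.0, 0.688, 0.726, 0.0]
ft_force: [0.3, 0.1, -3.4]
opening: 0.111
grasp_force: 30.0
t: 8.95
position: [0.4135, 0.4012, 0.284]
tool_rot: [0.0, 0.688, 0.725, 0.002]
ft_force: [-0.9, -0.9, -3.6]
opening: 0.113
grasp_force: 30.0
t: 11.12
position: [0.439, -0.0984, 0.3221]
tool_rot: [-0.0, 0.602, 0.798, -0.0]
ft_force: [-0.5, -1.1, -3.2]
opening: 0.113
grasp_force: 30.0
pos [439.  -98.4 322.1] yaw 105.96 tilt [-0.0009  0.0003] -> rows [-0.594  1.255  0.02 ] wz -0.008
[ 0.67  0.07 -0.58  1.82  0.04  1.27  0.36] 0.11272725558042947
```

```bash
python3 -m creep '[[-0.1,0.2,0,0,0,0,1],[-0.2,0.5,0,0,0,0,1],[-0.4,0.8,0,0,0,0,1],[-0.4,1,0,0,0,0,1],[-0.4,1,0,0,0,0,1]]' >/dev/null
python3 -m creep '[[-0.1,0.2,0,0,0,0,1],[-0.19,0.255,0,0,0,0,1],[-0.19,0.255,0,0,0,0,1],[-0.19,0.255,0,0,0,0,1],[-0.19,0.255,0,0,0,0,1],[-0.19,0.255,0,0,0,0,1]]'
python3 - <<'E'
from plant import robot
from h import *
to(robot.observe(),(576,-121,215),106.2)
for n in ("wrist","scene","top"):
    d=robot.snapshot(n);pickle.dump(d,open(n+"2.pkl","wb"));X=cloud(d);Z=X[...,2]
    if n!="top":cv2.imwrite(f"pics/{n}3.png",d["frame"][:,:,::-1])
    B=(X[...,0]>.4)&(X[...,0]<.68)&(X[...,1]>-.25)&(X[...,1]<0.05)
    print(n)
    for z0,z1 in((.097,.108),(.163,.177),(.113,.123),(.25,.335),(.335,.348)):
        k,l,st,_=cv2.connectedComponentsWithStats((B&(Z>z0)&(Z<z1)).astype(np.uint8))
        for i in range(1,k):
            if st[i,4]>80: rect(X,l==i,f"{z0}px{st[i,:4]}")
E
```

```text
t: 12.03
position: [0.5753, -0.1202, 0.3229]
tool_rot: [0.0, 0.601, 0.799, -0.0]
ft_force: [-0.2, -0.2, -3.6]
opening: 0.107
grasp_force: 30.0
pos [ 575.3 -120.2  322.9] yaw 106.14 tilt [-0.0002 -0.0003] -> rows [-0.009  0.005  1.079] wz -0.002
wrist
0.097px[238  22  10 159] 343 c [463.1 -26.1] size [  2.4 157.9] ang 16.5 z [0.0974 0.1026 0.1076]
0.097px[304 164   6  99] 372 c [ 561.5 -121.4] size [  5.9 115.6] ang 15.6 z [0.1029 0.1053 0.1069]
0.097px[323 164   7  48] 234 c [574.5 -85.1] size [ 6.9 53.1] ang 16.3 z [0.1021 0.1053 0.1067]
0.097px[251 180  43  68] 301 c [ 523.8 -131.7] size [46.  79.3] ang 16.3 z [0.0973 0.0986 0.1067]
0.163px[201 213  27  26] 548 c [ 477.  -144.9] size [23.7 23.7] ang 5.2 z [0.1669 0.1731 0.1747]
0.113px[192   4  53 177] 6919 c [442.5 -26.5] size [ 41.1 166.9] ang 16.0 z [0.1192 0.1211 0.1224]
0.113px[248 181   6  70] 128 c [ 502.2 -137.9] size [ 1.1 79.2] ang 16.2 z [0.1137 0.118  0.1226]
0.113px[212 254  38  43] 1532 c [ 495.3 -212. ] size [40.6 53.7] ang 16.1 z [0.119  0.121  0.1222]
0.25px[307 193  22  21] 360 c [562.6 -78.8] size [9.9 1.1] ang 1
[... 1003 characters left out ...]
8 0.3314]
0.335px[268 184  35  23] 251 c [ 580.6 -122.9] size [28.2 94.1] ang 6.3 z [0.336  0.3417 0.3464]
top
0.097px[370 192  44  15] 144 c [ 582.2 -112.6] size [  8.4 103.6] ang 15.6 z [0.098  0.1032 0.1071]
0.097px[373 201  43  16] 134 c [ 560.7 -117.8] size [  8.4 102. ] ang 16.4 z [0.0991 0.1034 0.1068]
0.163px[409 233  12  12] 102 c [ 477.2 -148.4] size [23.4 23.8] ang 22.6 z [0.1674 0.1714 0.1754]
0.113px[426 227  11  19] 117 c [ 490.9 -194.6] size [40.3 19.7] ang 4.8 z [0.1152 0.1194 0.1226]
0.113px[323 239  76  40] 1224 c [442.1 -30.3] size [ 48.3 168.9] ang 15.0 z [0.1151 0.1191 0.1224]
0.25px[385 177  26  16] 231 c [ 565.1 -105.9] size [12.5 51.6] ang 4.4 z [0.2536 0.2877 0.3302]
```

View pics/wrist3.png

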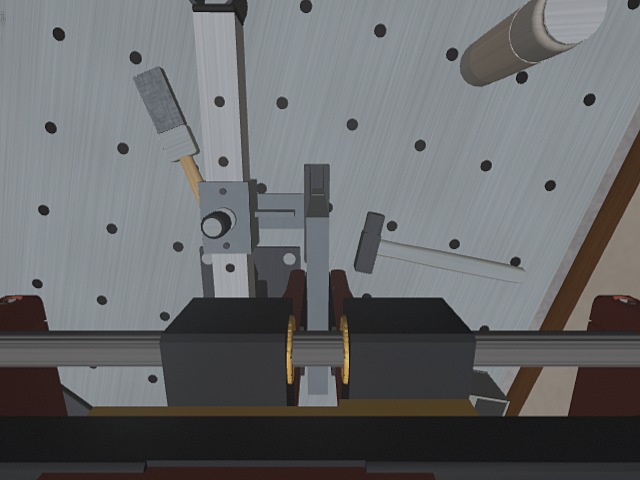

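Wrist view: the coupon is held edge-on at (318,260) over the shoe. The shoe's far end is at (316,165) and the knob at (213,225). The coupon needs about +5 mm along the slot. I'll shift it, go down to just above the cheeks and measure again.

```bash
python3 -m creep '[[0.048,-0.007,0.2,0,0,0,1],[0.048,-0.007,0.4,0,0,0,1],[0.048,-0.007,0.6,0,0,0,1],[0.048,-0.007,0.8,0,0,0,1],[0.048,-0.007,0.88,0,0,0,1],[0.048,-0.007,0.88,0,0,0,1],[0.048,-0.007,0.88,0,0,0,1],[0.048,-0.007,0.88,0,0,0,1]]'
cat > m.py <<'E'
from plant import robot
from h import *
s=robot.observe();p,R=pose(s);a=np.radians(16.2);U=np.array([[np.cos(a),np.sin(a)],[-np.sin(a),np.cos(a)]])
print("TCP uv",(U@p[:2]).round(1),p.round(1),"ft",np.round(s["ft_force"],1),s["opening"])
for n in ("wrist","scene","top"):
    d=robot.snapshot(n);pickle.dump(d,open(n+"2.pkl","wb"));X=cloud(d);cv2.imwrite(f"pics/{n}_l.png",d["frame"][:,:,::-1]);Z=X[...,2]*1000;uv=X[...,:2]@U.T*1000;u=uv[...,0];v=uv[...,1]
    B=(u>495)&(u<545)&(v>-345)&(v<-190);print(n)
    for z0,z1 in((98,108),(130,180),(180,225),(225,240),(240,262)):
        k,l,st,_=cv2.connectedComponentsWithStats((B&(Z>z0)&(Z<z1)).astype(np.uint8))
        for i in range(1,k):
            if st[i,4]>60:
                m=l==i;print(z0,st[i],"u",np.percentile(u[m],[2,50,98]).round(1),"v",np.percentile(v[m],[1,99]).round(1),"z",np.percentile(Z[m],[2,50,98]).round(1))
    K=(u>400)&(u<450)&(v>-305)&(v<-150)&(Z>165)&(Z<185)
    if K.sum()>40: print("knob",K.sum(),np.percentile(u[K],[2,98]).mean().round(1),np.percentile(v[K],[2,98]).mean().round(1),"top",np.median(Z[K]).round(1))
E
python3 m.py
```

```text
t: 12.85
position: [0.5748, -0.116, 0.2361]
tool_rot: [0.001, 0.601, 0.8, 0.0]
ft_force: [-0.8, 0.3, -3.6]
opening: 0.112
grasp_force: 30.0
TCP uv [ 519.7 -271.7] [ 574.8 -116.   236.1] ft [-0.8  0.3 -3.6] 0.11247333973791943
wrist
98 [299 171   8 104 718] u [502.6 505.8 509.1] v [-305.3 -215.8] z [103.  105.5 107.3]
98 [324 171   8 104 401] u [524.9 529.5 531.3] v [-307.3 -215.7] z [102.4 105.2 107.1]
130 [310 188  15   8 102] u [514.3 518.8 523.5] v [-228.7 -227.7] z [132.4 159.9 179.9]
180 [308 195  19  11 172] u [514.2 518.8 523.7] v [-228.7 -228.1] z [183.8 207.3 223.8]
225 [308 205  20   6  89] u [514.2 518.7 523.7] v [-228.9 -228.4] z [226.6 233.5 239.9]
240 [ 287  210   62  120 3264] u [507.  518.7 530.9] v [-282.2 -228.7] z [242.3 257.4 260. ]
240 [308 367  20  27 537] u [514.2 518.6 523.6] v [-318.5 -303.2] z [256.  257.1 258.3]
knob 987 417.9 -271.9 top 173.1
scene
98 [267 277  37  31 143] u [506.  510.3 513.5] v [-333.5 -218.9] z [ 98.5 102.1 105.7]
98 [275 281  37  31 166] u [527.8 532.2 535.4] v [-333.7 -221.2] z [ 98.4 102.7 106.8]
130 [274 254  31  40 607] u [517.9 525.8 528.2] v [-321.4 -231.9] z [131.  155.7 179.2]
180 [273 235  32  40 574] u [517.4 525.9 528.2] v [-322.1 -231.2] z [180.8 201.9 223.6]
225 [272 229  33  28 184] u [517.1 526.  534.6] v [-322.  -230.3] z [225.2 232.3 239.8]
240 [272 221  33  29 356] u [509.3 525.7 536.1] v [-321.3 -230.2] z [240.6 252.7 261.1]
knob 81 421.4 -277.0 top 170.2
top
98 [373 204  32  13 103] u [502.1 505.3 509.6] v [-291.8 -219. ] z [ 98.3 103.1 107. ]
130 [378 196  25  11 114] u [513.3 514.3 521.6] v [-282.8 -231.1] z [131.1 155.1 177.3]
180 [380 192  21  10  90] u [513.2 514.4 522.8] v [-272.6 -231.3] z [180.6 201.1 223.8]
240 [383 185  13  10  78] u [513.6 517.3 523.6] v [-254.1 -231.6] z [241.3 255.5 260.5]
knob 102 417.0 -275.4 top 171.1
```

```bash
python3 -m creep '[[0,-0.013,0,0,0,0,1],[0,-0.013,0.04,0,0,0,1],[0,-0.013,0.08,0,0,0,1],[0,-0.013,0.12,0,0,0,1],[0,-0.013,0.16,0,0,0,1],[0,-0.013,0.20,0,0,0,1],[0,-0.013,0.24,0,0,0,1],[0,-0.013,0.28,0,0,0,1],[0,-0.013,0.28,0,0,0,1],[0,-0.013,0.28,0,0,0,1]]'
python3 m.py
```

```text
t: 13.83
position: [0.5727, -0.1163, 0.2063]
tool_rot: [-0.0, 0.601, 0.8, -0.0]
ft_force: [-0.1, 0.5, -3.0]
opening: 0.113
grasp_force: 30.0
TCP uv [ 517.5 -271.5] [ 572.7 -116.3  206.3] ft [-0.1  0.5 -3. ] 0.11304911342279213
wrist
98 [300 173   9 102 685] u [502.5 505.4 509.3] v [-294.8 -215.7] z [102.7 105.6 107.1]
98 [327 173  10 102 720] u [525.  528.2 531.3] v [-294.7 -215.9] z [102.2 105.5 107.1]
130 [309 192  17  10 153] u [511.9 516.5 521.4] v [-228.3 -227.6] z [131.1 159.8 179.3]
180 [307 202  22  14 277] u [512.  516.6 521.5] v [-228.8 -228.1] z [182.6 207.  224.2]
180 [288 269  19  16 214] u [503.2 507.2 511.3] v [-261.1 -258.9] z [208.  217.9 224.8]
180 [329 269  19  15 208] u [522.4 526.4 530.4] v [-261.1 -258.9] z [207.7 217.4 224.4]
225 [ 283  215   70  115 3106] u [505.  516.6 528.7] v [-282.1 -228.7] z [226.3 228.  239.2]
225 [308 367  20  27 537] u [512.1 517.  521.5] v [-318.3 -302.8] z [226.2 227.4 228.5]
240 [282 294  25  36 373] u [503.3 509.9 512. ] v [-273.  -258.9] z [240.4 250.8 261.3]
240 [329 294  25  36 377] u [521.7 523.7 530.1] v [-273.4 -258.8] z [240.3 250.5 260.9]
knob 1297 417.9 -271.9 top 173.1
scene
98 [267 280  44  32 308] u [507.  528.3 535. ] v [-334.  -222.1] z [ 98.2 102.9 107.5]
130 [273 254  32  40 600] u [515.2 523.5 526. ] v [-321.4 -230.2] z [131.1 155.7 178.7]
180 [272 235  32  40 555] u [515.2 523.9 533.6] v [-322.2 -231.8] z [181.5 203.9 224.1]
225 [273 233  31  23 174] u [507.2 521.1 534.6] v [-318.5 -230.8] z [225.1 227.7 239.3]
240 [278 227  21  15 182] u [502.9 527.2 537.5] v [-285.5 -262.7] z [240.7 251.2 261.5]
knob 80 420.2 -277.7 top 170.3
top
98 [374 204  28  13  97] u [502.2 505.5 512.3] v [-284.7 -220. ] z [ 98.5 103.4 107.5]
130 [378 198  22  10  99] u [511.5 512.5 520. ] v [-277.4 -230.7] z [131.3 154.1 178.1]
180 [380 193  15  10  77] u [511.5 512.6 521.2] v [-259.5 -230.9] z [181.6 202.8 224.4]
knob 105 416.8 -275.4 top 171.7
```

```bash
python3 -m creep '[[0,0.005,0.03,0,0,0,1],[0,0.005,0.06,0,0,0,1],[0,0.005,0.09,0,0,0,1],[0,0.005,0.12,0,0,0,1],[0,0.005,0.15,0,0,0,1],[0,0.005,0.18,0,0,0,1],[0,0.005,0.20,0,0,0,1],[0,0.005,0.20,0,0,0,1],[0,0.005,0.20,0,0,0,1]]'
python3 -m creep '[[0,0,0.01,0,0,0,1],[0,0,0.015,0,0,0,1],[0,0,0.02,0,0,0,1],[0,0,0.02,0,0,0,1],[0,0,0.02,0,0,0,1]]'
```

```text
t: 14.73
position: [0.5733, -0.1162, 0.1865]
tool_rot: [-0.0, 0.601, 0.8, -0.0]
ft_force: [-0.2, 0.1, -3.4]
opening: 0.11
grasp_force: 30.0
t: 15.15
position: [0.5735, -0.1161, 0.185]
tool_rot: [0.0, 0.601, 0.8, 0.0]
ft_force: [-0.8, 0.2, -1.0]
opening: 0.111
grasp_force: 30.0
```

```bash
python3 -m creep '[[0,0,0.007,0,0,0,1],[0,0,0.007,0,0,0,1],[0,0,0.007,0,0,0,1]]'
python3 -m creep '[[0,0,0,0,0,0,0.7],[0,0,0,0,0,0,0.6],[0,0,0,0,0,0,0.5],[0,0,0,0,0,0,0.4],[0,0,0,0,0,0,0.4],[0,0,0,0,0,0,0.4],[0,0,0,0,0,0,0.4]]' 20
python3 -m creep '[[0,0,-0.1,0,0,0,0.4],[0,0,-0.3,0,0,0,0.4],[0,0,-0.6,0,0,0,0.4],[0,0,-0.8,0,0,0,0.4],[0,0,-0.8,0,0,0,0.4],[0,0,-0.8,0,0,0,0.4]]'
python3 m.py; python3 - <<'E'
import cv2,numpy as np
a=cv2.imread("pics/scene_l.png")[130:330,180:380];b=cv2.imread("pics/wrist_l.png")
cv2.imwrite("pics/place.png",np.hstack([cv2.resize(a,(400,400),interpolation=2),cv2.resize(b[40:440,120:520],(400,400))]))
E
```

```text
t: 15.4
position: [0.5737, -0.1161, 0.1848]
tool_rot: [0.001, 0.601, 0.8, 0.0]
ft_force: [-1.1, 2.0, 4.5]
opening: 0.113
grasp_force: 30.0
t: 15.98
position: [0.5733, -0.1163, 0.1839]
tool_rot: [-0.0, 0.601, 0.8, -0.0]
ft_force: [0.2, -0.1, 0.3]
opening: 0.306
grasp_force: 0.0
t: 16.48
position: [0.574, -0.1162, 0.2657]
tool_rot: [0.001, 0.601, 0.799, 0.001]
ft_force: [-0.1, -0.3, -0.5]
opening: 0.301
grasp_force: 0.0
TCP uv [ 518.8 -271.8] [ 574.  -116.2  265.7] ft [-0.1 -0.3 -0.5] 0.3010723069976887
wrist
98 [301 170   8 113 802] u [502.5 506.  509.3] v [-329.4 -216.9] z [102.9 105.3 107.1]
98 [324 170   8 113 752] u [524.8 527.8 531.1] v [-328.7 -216.5] z [102.9 105.4 107. ]
130 [310 185  13   6  74] u [512.6 517.2 522. ] v [-228.  -227.7] z [133.  161.7 179.1]
180 [ 309  191   15  126 1800] u [512.6 517.2 522.2] v [-316.4 -227.8] z [199.8 206.1 207.4]
knob 783 417.9 -272.4 top 173.1
scene
98 [267 281  45  31 300] u [507.3 528.8 535. ] v [-334.1 -222.3] z [ 98.2 102.9 107.5]
130 [273 253  32  41 612] u [515.8 524.2 526.8] v [-321.5 -230.6] z [131.2 155.5 179. ]
180 [273 242  32  32 441] u [514.9 523.6 526.6] v [-320.4 -229.9] z [181.3 197.  205.7]
knob 80 420.8 -276.5 top 170.4
top
98 [373 201  35  15 124] u [501.8 505.8 513.2] v [-298.9 -219.8] z [ 98.5 103.3 107.1]
130 [378 196  28  12 136] u [511.5 513.1 521.4] v [-289.4 -230.9] z [131.1 151.1 178.8]
180 [380 190  21  12 137] u [512.  515.2 522.8] v [-271.2 -231.1] z [182.3 203.2 208.2]
knob 107 417.1 -276.0 top 171.7
```

View pics/place.png

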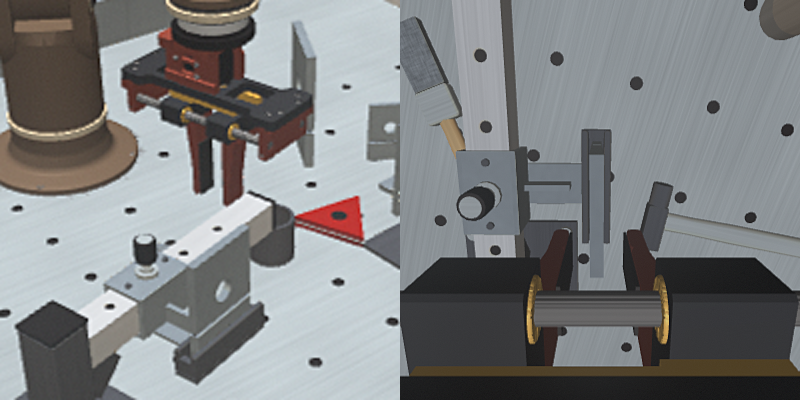

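The coupon stands upright in its shoe (left half, hole at about (222,292)), with its top at 205 mm, so it is on the slot floor. Now the knob: move over it, turn 90° so the fingers close along the rail, and check.

```bash
python3 -m creep '[[-0.04,-0.3,0,0,0,0,0],[-0.04,-0.6,0,0,0,0,0],[-0.04,-0.9,0,0,0,0,0],[-0.04,-1,0,0,0,0,0],[-0.04,-1,0,0,0,0,0]]'
for i in 1 2 3; do python3 -m creep '[[0,0,0,0,0,1,0],[0,0,0,0,0,1,0],[0,0,0,0,0,1,0],[0,0,0,0,0,1,0],[0,0,0,0,0,1,0],[0,0,0,0,0,1,0]]' >/dev/null; done
python3 - <<'E'
from plant import robot
from h import *
s=robot.observe();to(s,(479,-147.8,141),16.2);print(np.round(s['q'],2))
E
python3 m.py | grep -E "TCP|wrist|scene|top|knob"
```

```text
t: 17.05
position: [0.4761, -0.1492, 0.2634]
tool_rot: [-0.001, 0.602, 0.799, -0.001]
ft_force: [0.1, -0.3, -0.4]
opening: 0.5
grasp_force: 0.0
pos [ 478.5 -147.8  263.9] yaw 16.5 tilt [-0.0001  0.    ] -> rows [5.000e-03 1.000e-03 1.229e+00] wz 0.01
[ 0.53  0.19 -0.38  1.81  0.08  1.15 -1.15]
TCP uv [ 418.3 -275.4] [ 478.5 -147.8  263.9] ft [0.5 0.6 0.5] 0.4966835637491636
wrist
knob 742 418.0 -273.6 top 173.2
scene
knob 78 421.3 -277.0 top 170.4
top
```

```bash
python3 -m creep '[[0,0,0.2,0,0,0,0],[0,0,0.4,0,0,0,0],[0,0,0.6,0,0,0,0],[0,0,0.75,0,0,0,0],[0,0,0.85,0,0,0,0],[0,0,0.95,0,0,0,0],[0,0,1,0,0,0,0],[0,0,1,0,0,0,0]]'
python3 -m creep '[[0,0,0.1,0,0,0,0],[0,0,0.2,0,0,0,0],[0,0,0.22,0,0,0,0],[0,0,0.22,0,0,0,0],[0,0,0.22,0,0,0,0]]'
python3 -m creep '[[0,0,0,0,0,0,0.2],[0,0,0,0,0,0,0.3],[0,0,0,0,0,0,0.4],[0,0,0,0,0,0,0.5],[0,0,0,0,0,0,0.6],[0,0,0,0,0,0,1],[0,0,0,0,0,0,1],[0,0,0,0,0,0,1],[0,0,0,0,0,0,1],[0,0,0,0,0,0,1]]' 40
```

```text
t: 19.37
position: [0.4781, -0.1479, 0.1632]
tool_rot: [-0.0, 0.99, 0.141, -0.001]
ft_force: [0.8, 0.4, -0.0]
opening: 0.498
grasp_force: 0.0
t: 19.78
position: [0.4784, -0.1479, 0.1419]
tool_rot: [-0.0, 0.99, 0.141, -0.0]
ft_force: [0.5, 0.3, -0.5]
opening: 0.496
grasp_force: 0.0
t: 20.62
position: [0.4784, -0.1473, 0.1422]
tool_rot: [-0.0, 0.99, 0.141, 0.0]
ft_force: [-1.9, 5.7, 6.4]
opening: 0.274
grasp_force: 40.0
```

```bash
python3 -m creep '[[0,-0.005,-0.02,0,0,0,1],[0,-0.01,-0.04,0,0,0,1],[0,-0.01,-0.06,0,0,0,1],[0,-0.01,-0.08,0,0,0,1],[0,-0.01,-0.1,0,0,0,1],[0,-0.01,-0.1,0,0,0,1],[0,-0.01,-0.1,0,0,0,1],[0,-0.01,-0.1,0,0,0,1]]'
python3 m.py | grep -E "TCP|wrist|scene|top|knob"
```

```text
t: 21.28
position: [0.4783, -0.1472, 0.1519]
tool_rot: [0.0, 0.99, 0.141, 0.0]
ft_force: [3.5, -0.2, -7.4]
opening: 0.277
grasp_force: 40.0
TCP uv [ 418.2 -274.7] [ 478.3 -147.2  151.9] ft [ 3.5 -0.2 -7.4] 0.27734375985415133
wrist
knob 3343 420.4 -274.1 top 182.0
scene
knob 197 420.7 -277.8 top 175.8
top
```

```bash
python3 -m creep '[[0,-0.01,-0.003,0,0,0,1],[0,-0.03,-0.003,0,0,0,1],[0,-0.06,-0.003,0,0,0,1],[0,-0.09,-0.003,0,0,0,1],[0,-0.12,-0.003,0,0,0,1],[0,-0.15,-0.003,0,0,0,1],[0,-0.18,-0.003,0,0,0,1],[0,-0.21,-0.003,0,0,0,1],[0,-0.24,-0.003,0,0,0,1],[0,-0.27,-0.003,0,0,0,1],[0,-0.29,-0.003,0,0,0,1],[0,-0.3,-0.003,0,0,0,1]]'
python3 -m creep '[[0,-0.01,0,0,0,0,1],[0,-0.03,0,0,0,0,1],[0,-0.06,0,0,0,0,1],[0,-0.09,0,0,0,0,1],[0,-0.12,0,0,0,0,1],[0,-0.15,0,0,0,0,1],[0,-0.18,0,0,0,0,1],[0,-0.21,0,0,0,0,1],[0,-0.24,0,0,0,0,1],[0,-0.27,0,0,0,0,1],[0,-0.29,0,0,0,0,1],[0,-0.3,0,0,0,0,1]]'
python3 m.py
```

```text
t: 22.43
position: [0.4698, -0.1178, 0.1523]
tool_rot: [0.0, 0.99, 0.141, 0.0]
ft_force: [4.3, -0.2, -9.5]
opening: 0.273
grasp_force: 40.0
t: 23.43
position: [0.4617, -0.0891, 0.1524]
tool_rot: [0.0, 0.99, 0.141, 0.0]
ft_force: [5.3, 0.1, -9.5]
opening: 0.277
grasp_force: 40.0
TCP uv [ 418.5 -214.3] [461.7 -89.1 152.4] ft [ 5.3  0.1 -9.5] 0.27747426435956607
wrist
98 [278 108 114   3 281] u [512.6 512.8 512.9] v [-256.7 -190.8] z [ 98.4 103.4 108. ]
98 [ 278  115  137   14 1744] u [502.5 505.7 509.4] v [-271.  -190.8] z [101.2 105.4 107.2]
130 [ 255   80  181   23 3362] u [512.5 512.8 516.3] v [-257.7 -190.7] z [132.3 159.7 179.4]
180 [  236    23   235    59 12824] u [512.5 515.5 522.5] v [-257.7 -190.7] z [182.4 205.7 207.5]
knob 3330 420.7 -213.7 top 182.4
scene
98 [285 272  35  24 214] u [507.4 528.  535.5] v [-273.8 -191. ] z [ 98.7 102.4 107.6]
130 [292 245  25  34 451] u [515.1 524.4 527.2] v [-261.6 -190.7] z [131.  154.5 179.3]
180 [292 234  25  26 318] u [514.7 524.  527. ] v [-261.8 -190.8] z [180.9 196.9 205.8]
knob 185 421.4 -216.4 top 176.6
top
130 [362 204  13   9  61] u [512.1 513.2 517.9] v [-220.4 -190.3] z [132.  151.7 178.1]
180 [362 196  15  12  90] u [512.3 516.  523. ] v [-218.7 -190.5] z [182.6 203.5 208. ]
```

```bash
python3 -m creep '[[0.005,0,0.01,0,0,0,1],[0.005,0,0.02,0,0,0,1],[0.005,0,0.03,0,0,0,1],[0.005,0,0.04,0,0,0,1],[0.005,0,0.05,0,0,0,1],[0.005,0,0.06,0,0,0,1],[0.005,0,0.07,0,0,0,1],[0.005,0,0.08,0,0,0,1],[0.005,0,0.09,0,0,0,1],[0.005,0,0.1,0,0,0,1],[0.005,0,0.1,0,0,0,1],[0.005,0,0.1,0,0,0,1]]'
python3 m.py | grep -E "TCP|wrist|scene|top|knob"
```

```text
t: 24.58
position: [0.4618, -0.0892, 0.1423]
tool_rot: [0.0, 0.99, 0.141, -0.0]
ft_force: [0.7, 2.3, -3.6]
opening: 0.277
grasp_force: 40.0
TCP uv [ 418.6 -214.5] [461.8 -89.2 142.3] ft [ 0.7  2.3 -3.6] 0.2770668827880224
wrist
knob 3230 420.8 -213.9 top 173.4
scene
knob 183 421.6 -217.4 top 173.3
top
```

```bash
python3 -m creep '[[0,0,0.005,0,0,0,1],[0,0,0.01,0,0,0,1],[0,0,0.012,0,0,0,1],[0,0,0.012,0,0,0,1],[0,0,0.012,0,0,0,1],[0,0,0.012,0,0,0,1]]'
python3 m.py | grep -E "TCP|knob"; cp pics/scene_l.png pics/fin.png; python3 -c "
import cv2;cv2.imwrite('pics/fin.png',cv2.resize(cv2.imread('pics/scene_l.png')[130:380,180:480],(720,600),interpolation=2))"
```

```text
t: 25.23
position: [0.462, -0.0894, 0.1422]
tool_rot: [0.0, 0.99, 0.14, 0.0]
ft_force: [-3.7, 2.7, 10.1]
opening: 0.273
grasp_force: 40.0
TCP uv [ 418.7 -214.8] [462.  -89.4 142.2] ft [-3.7  2.7 10.1] 0.27293237681130494
knob 3221 420.9 -214.1 top 173.3
knob 186 421.2 -216.7 top 172.7
```

View pics/fin.png

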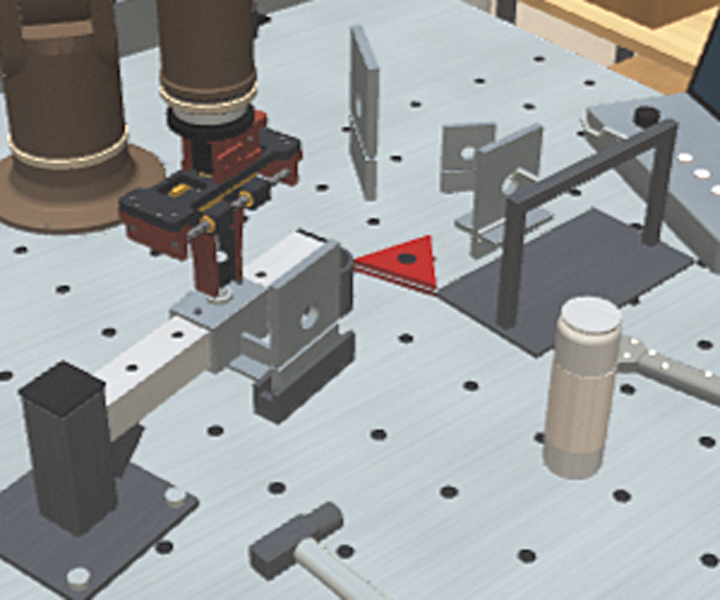

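The section has moved one hole out, with the coupon upright in its shoe (hole at about (308,318)) and the knob gripped at (220,270). The pin is at its hard stop at the same height as at the start, and everything else is where it was.

```bash
python3 -c "
from plant import robot
print(robot.finish_job())"
```

```text
the job is handed in; nothing more can be done
None
```

The job is handed in at about 25 s of the 54 s allowed: the coupon stands in its shoe, the section is one hole out (about 60 mm measured) with the pin home, and the knob is still gripped; no verdict came back.

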